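# Seat the keyed nest plate on the contact tester

## Task

The round nest plate has been set on the contact tester the wrong way round and stands up on the locating pin. Lifting nothing, push the plate round by one of its posts until the notch in its rim stands over the pin, press its hub down until the plate is fully home, then push the hold-down latch in over the rim as far as it goes and move clear. Leave the tools and parts lying round the tester where they are.

Things in the scene. Friction and masses are not known exactly. Their poses are not given: they have to be found in the camera images.
- tester: Contact tester, fixed: round grey housing with an aluminium deck (164 mm across, upper face 51 mm above the bench). Origin: centre of its underside, on the vertical axis the nest plate turns about; z up, x away from its front with the rocker switch. A contact head 40 mm wide, 92 mm high stands 64 to 111 mm from the axis in the direction (0.50, -0.87) of its x, y.
- nest_plate (a joint): Angle of the nest plate about the tester's axis, rad, growing counter-clockwise seen from above; notch over pin at 0 and at every whole turn (6.28). Starts anywhere from 0.75 to 5.53, turns either way without stops, stays where it is left (friction about 0.05 Nm; it does not coast).
- plate_seat (a joint): How far the plate has gone down on its spindle, m: 0 at the start, 0.009 fully home; negative: pulled up. An O-ring in the hub holds it at any height: pushing it down takes about 6 N, and it goes down only with the notch over the pin. The pin's round nose draws the notch in from up to about 4 mm aside.
- notch (a point): Middle of the 11 mm notch in the plate's rim, at the plate's underside, 53 mm from the axis; it moves with the plate. The plate: a black disc 116 mm across, 10 mm thick, its upper face 72 mm above the bench at the start (underside just clear of the pin's tip) and 63 mm when home; six white connectors in radial pockets stand 5 mm above its face.
- pin (a point): Tip of the steel locating pin, 8 mm thick with a round nose, 53 mm from the axis, 61.5 mm above the bench, on the tester at (-46, -27) mm of its x, y; partly hidden under the raised plate. A small steel block with one screw stands just outside the rim behind it.
- hub_top (a point): Middle of the top of the plate's aluminium hub (30 mm across, 12 mm above the plate's face), where to press; it goes down with the plate. The end of the spindle shows in its 15 mm bore and is flush with it when the plate is home.
- post_0 (a point): Middle of the top of one of three equal upright steel posts on the plate (12 mm thick, 24 mm above the plate's face, 38 mm from the axis, 120 degrees apart), for turning it by a push on the side of the post.
- post_1 (a point): The same for the next post, counter-clockwise.
- post_2 (a point): The same for the third post.
- latch (a joint): Angle of the hold-down latch, rad: 0 swung out beside the plate, 1.57 pointing at the plate's axis across its rim, end stop 1.6; grows counter-clockwise seen from above; stays where it is left (friction 0.03 Nm). Starts at 0 to 0.3. It passes 1.5 mm above the plate's face when the plate is home and strikes the plate's edge while it is up.
- latch_tab (a point): Middle of the top of the upright tab (10 mm thick, 18 mm above the latch bar, top 88 mm above the bench) at the latch's free end, 24 mm from the pivot; push on its side to swing the latch.
- latch_pivot (a point): Axis of the latch's pivot, 71 mm from the tester's axis on its left (+y) side.
- tweezers: Steel tweezers lying beside the tester, 12 x 122 x 8 mm; bystander. Origin: centre of underside.
- screwdriver: Small screwdriver lying beside the tester, 15 x 129 x 13 mm; bystander. Origin: centre of underside.
- spare_connector: Loose white connector lying beside the tester, 11 x 26 x 10 mm; bystander. Origin: centre of underside.
- pen: Pen lying beside the tester, 12 x 130 x 10 mm; bystander. Origin: centre of underside.

How it is judged:
By the outcome, as a careful person would: the job done as asked, in the order asked, and still so for the second after the job is handed in, with the robot touching nothing.
It also fails if it takes over 58 s, if anything falls off the work surface, if the arm or the gripper's body presses on something with over 40 N, if the wrist force passes 120 N, or if a joint passes its speed limit or range.

## Robot

A 6-joint arm with a two-finger parallel gripper is mounted at the origin on a cart in front of the work surface, level with it; the furniture and walls round the work are solid. World frame = base frame: x ahead of the robot, y to its left, z up, the work surface at z = 0. Lengths are in m, angles in rad, forces in N, time in s.
With the tool pointing down it reaches from about 0.35 to 0.775 m from the base axis. Payload 7.3 kg.
Tool frame: the origin (TCP) lies at the very end of the fingers, on their centre line; the grasp point (between the pads) lies 19 mm behind it; z points along the fingers, y is the line along which they close (so a half turn about z gives the same grasp; the last joint's range is limited). The gripper opens to 92 mm and grips with 3 to 60 N. Pads are 19 mm wide; open, the fingers measure 130 mm over their backs; the gripper's body (75 mm by 190 mm) begins 47 mm behind the grasp point.
Start: joints at [1.186, 0.342, 1.524, -0, 1.275, -0.146], TCP at [0.124, 0.51, 0.227] pointing down, gripper open.
Joint ranges: [-2.53, 2.53], [-0.77, 2.02], [0.04, 2.7], [-1, 4.14], [0.28, 2.66], [-3.11, 3.11]. Speed limits (rad/s): [2.57, 2.57, 3.14, 3.14, 3.14, 3.14].

## Interface

Orientations are given as [roll, pitch, yaw] about the fixed x, y, z axes, in that order (R = Rz(yaw) Ry(pitch) Rx(roll)).
In Python, from cell import observe, read_camera, get_calibration, hand_in, search_frame gives the robot as it stands.
- The arm moves only by the tool step_arm, never from a script. Its argument "commands" is a list of rows, each an object with "translation": the shift along the tool's x, y, z in mm, a list of three; "roll": the turn about the tool's z in rad. In form: [{"translation": [x, y, z], "roll": roll}, ...]. A call has 1 to 20 rows; each row shifts and turns the commanded pose from where the row before left it, along the tool's axes as they then stand; what a row does not reach is not made up. A row lasts 1/12 s, in which the tool goes at most 41.7 mm and 7.16 degrees, less where a joint would pass 70% of its speed; a pose out of reach is approached as far as the arm can. A call is refused whole if a number of a shift passes 41.7 or a number of a turn 0.125, either way. A call with a gripper value outside its range is refused whole. "fingers" is the opening, from 0 (shut) to 1 (fully open), set as the call begins (left out, the last holds). The fingers move at their own pace and stop on an object; "grip_force" is the grip in N (left out, the last holds). Time passes only in rows, so rows that do not move let the fingers close. It gives the time, the measured TCP pose, the force, the opening and the grip force at its end, in the units of the state.
- observe(): the state, without advancing time (a new reading comes with each control period).
- read_camera(name): name is "side" or "top"; returns the picture (420x560x3 uint8, red, green, blue); there is no depth.
- get_calibration(name): a dict with "camera_matrix" (3x3 intrinsics, pixels), "dist_coeffs" ([k1, k2, p1, p2, k3] as OpenCV has them; the pictures are not rectified), "world_from_camera" (4x4, takes a point from camera to world coordinates). Camera axes: x right, y up, looking along -z (the intrinsics and any distortion apply to the point x, -y, -z); pixel columns grow to the right and rows downward; lengths in m; the calibration is good to about 2 mm. A picture is of the moment at which its call begins. get_calibration takes no time and is no camera call.
- hand_in(): hands the job in; it is judged then, once.
Trained networks look in the newest picture that a camera, given by its name, has taken for a name from the list of things; names that differ only in an ending like _2 or _b are one class to them, and where a whole thing is asked for, a point or a joint stands for the part that bears it (a point fixed in the world has none). Each returns a list of dicts, best first, with "confidence" (0 to 1); they miss things now and then, are a little off and sometimes report something else, mostly with a low value. They report only what shows in the picture. A call takes as long as a camera call.
- search_frame(camera, name): "at" ([x, y, z] in m, in world coordinates, good to about 4 mm: the middle of the surface that is visible of it).
The state is a dict: "time": time; "qpos": joint angles; "qvel": joint speeds; "joint_efforts": joint torques, N m; "tool_pos": TCP position; "tool_rot": TCP orientation; "contact_force": force on the tool from outside, world axes, zero at the start; "torque": the same for the moment, N m; "opening": finger opening in m; "grip_force": force on a finger pad.
Only numpy, scipy, OpenCV 4.12 (cv2) and the standard library are available. Lean on these libraries where they do the work, as an engineer would, in place of code of your own. Each camera call takes 0.05 s, during which the arm holds its last target. There are 200 camera calls.

## Working session

There is one attempt and no reset: what is moved stays moved. The work goes in short steps, Python scripts to look and compute and a tool call to move; the robot and the scene stay as the last step left them, time stands still between calls to the robot, and variables do not carry over. Pictures are saved under pics/ and viewed, at most 10 in all, crops included, and the job is handed in when it is done.

Besides the shell and the picture viewer there is one more tool, called after "Emit:" in YAML: its name, and indented under it one key for each argument. step_arm: Moves the arm, as the interface text tells. Its arguments: {"type":"object","properties":{"commands":{"type":"array"},"fingers":{"type":"number"},"grip_force":{"type":"number"}},"required":["commands"]}

```bash
mkdir -p pics; cat > h.py <<'E'
from cell import *
import numpy as np, cv2
def save(cam,fn,box=None,scale=1):
    im=read_camera(cam)
    if box: im=im[box[1]:box[3],box[0]:box[2]]
    im=cv2.resize(im,None,fx=scale,fy=scale,interpolation=cv2.INTER_CUBIC)
    cv2.imwrite('pics/'+fn,im[...,::-1])
def proj(cam,P):
    c=get_calibration(cam);T=np.linalg.inv(np.array(c['world_from_camera']))
    p=np.atleast_2d(P)@T[:3,:3].T+T[:3,3]; p=p*[1,-1,-1]
    return cv2.projectPoints(p,np.zeros(3),np.zeros(3),np.array(c['camera_matrix']),np.array(c['dist_coeffs'],float))[0][:,0]
def at_z(cam,uv,z):
    c=get_calibration(cam);T=np.array(c['world_from_camera'])
    n=cv2.undistortPoints(np.array(uv,float).reshape(-1,1,2),np.array(c['camera_matrix']),np.array(c['dist_coeffs'],float))[:,0]
    d=np.c_[n[:,0],-n[:,1],-np.ones(len(n))]@T[:3,:3].T
    return T[:3,3]+d*((z-T[2,3])/d[:,2])[:,None]
E
python3 - <<'E'
from h import *
save('top','top1.png',scale=1.4); save('side','side1.png',scale=1.4)
for n in ['tester','notch','pin','hub_top','post_0','latch_tab','latch_pivot','tweezers','screwdriver','pen','spare_connector']:
  for c in ['top','side']:
    print(n,c,[(np.round(r['at'],3).tolist(),round(r['confidence'],2)) for r in search_frame(c,n)[:4]])
s=observe();print(s['time'],s['tool_pos'],s['tool_rot'],s['opening'])
for c in ['top','side']: print(np.round(get_calibration(c)['world_from_camera'],3).tolist())
E
```

```text
tester top [([0.539, -0.156, 0.071], 0.64)]
tester side [([0.527, -0.185, 0.063], 0.91)]
notch top [([0.534, -0.148, 0.072], 0.59), ([0.539, -0.154, 0.074], 0.52), ([0.514, -0.334, 0.007], 0.43)]
notch side [([0.53, -0.159, 0.077], 0.62)]
pin top [([0.536, -0.153, 0.074], 0.66)]
pin side [([0.528, -0.186, 0.064], 0.6)]
hub_top top []
hub_top side [([0.529, -0.166, 0.072], 0.66)]
post_0 top [([0.536, -0.15, 0.071], 0.62)]
post_0 side [([0.53, -0.164, 0.068], 0.86)]
latch_tab top [([0.529, -0.075, 0.069], 0.4)]
latch_tab side [([0.529, -0.182, 0.061], 0.6)]
latch_pivot top [([0.536, -0.155, 0.072], 0.89)]
latch_pivot side [([0.531, -0.183, 0.064], 0.72)]
tweezers top []
tweezers side [([0.528, -0.033, 0.001], 0.57)]
screwdriver top [([0.588, 0.029, 0.009], 0.63)]
screwdriver side [([0.584, 0.025, 0.011], 0.63)]
pen top [([0.512, -0.332, 0.006], 0.56)]
pen side [([0.511, -0.338, 0.008], 0.8)]
spare_connector top [([0.489, -0.291, 0.009], 0.48)]
spare_connector side [([0.486, -0.293, 0.01], 0.7), ([0.528, -0.16, 0.079], 0.64)]
1.2 [0.12415696 0.51012414 0.22672374] [3.14152552e+00 8.78365709e-06 2.90282331e+00] 0.09185862142440199
[[-0.027, 0.988, -0.151, 0.409], [-0.999, -0.029, -0.014, -0.051], [-0.018, 0.15, 0.989, 0.973], [0.0, 0.0, 0.0, 1.0]]
[[0.909, 0.285, -0.303, 0.21], [-0.415, 0.584, -0.698, -0.78], [-0.022, 0.76, 0.649, 0.801], [0.0, 0.0, 0.0, 1.0]]
```

View pics/top1.png

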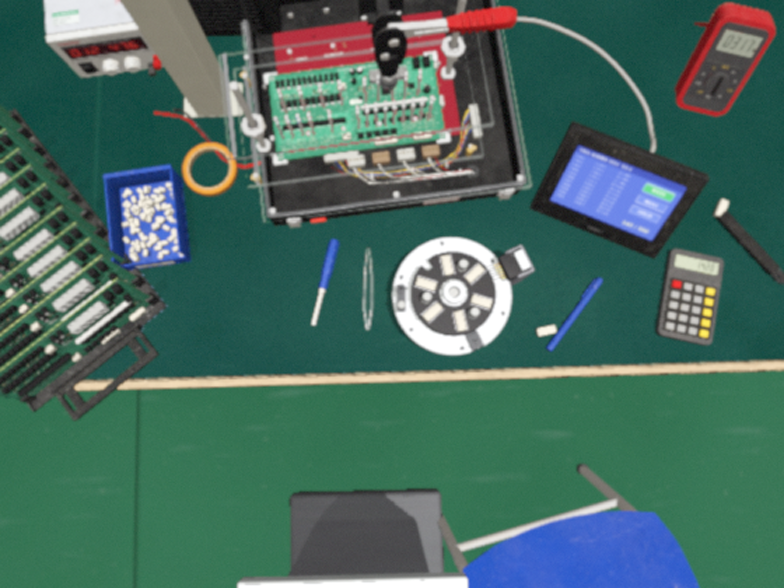

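View pics/side1.png

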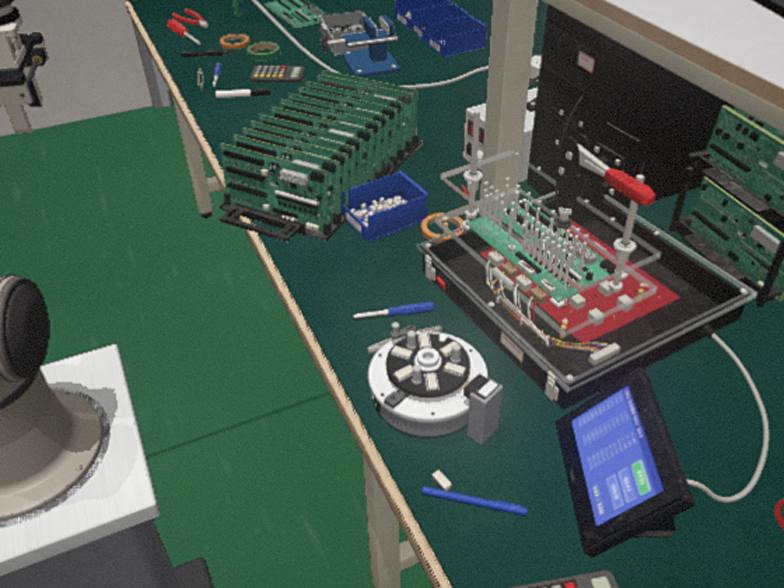

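The top view shows the tester at about (453,293), with the contact head at (515,262) and the latch at about (402,298). Next I'll crop in closer.

```bash
python3 - <<'E'
from h import *
save('top','top2.png',(272,162,387,260),6); save('side','side2.png',(255,222,365,316),6)
E
```

```text
(no output)
```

View pics/top2.png

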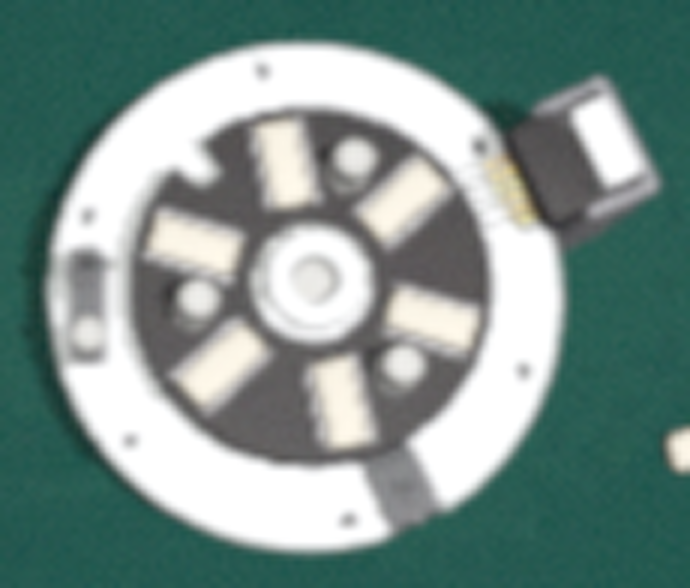

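View pics/side2.png

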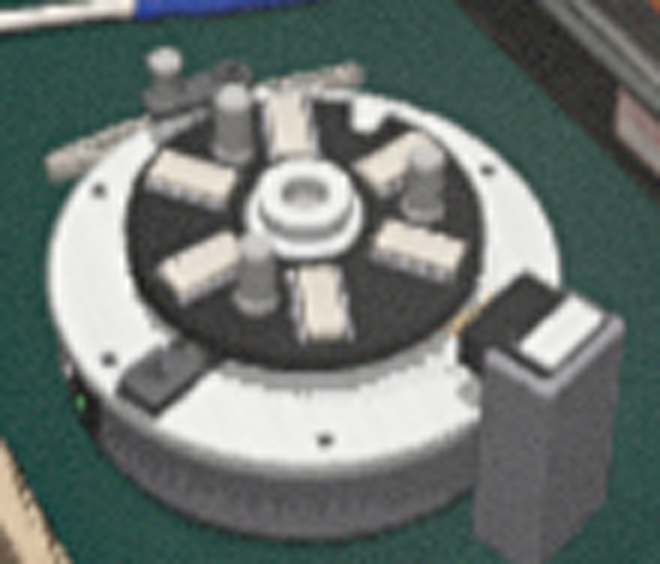

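The top crop (6x) shows the hub at (313,280), posts at (355,157), (197,298) and (403,365), the notch at (195,165), the pin block at (400,490), the head at the upper right, the latch pivot at about (85,262) and the tab at (87,333). The side crop shows the hub bore at (303,193), post tops at (233,95), (427,157) and (258,243), the tab at (165,60) and the notch at (368,115).

```bash
cat >> h.py <<'E'
T=lambda u,v:(272+u/6-.42,162+v/6-.42)
S=lambda u,v:(255+u/6-.42,222+v/6-.42)
from scipy.optimize import least_squares
def tri(a,b):
    f=lambda P:np.r_[proj('top',P)[0]-a,proj('side',P)[0]-b]
    r=least_squares(f,[.53,-.16,.08]);return r.x,np.abs(r.fun).max()
E
python3 - <<'E'
from h import *
H,_=tri(T(313,279),S(302,190)); print('hub',H.round(4),_)
for n,a,b in [('p_a',(355,155),(427,157)),('p_b',(197,297),(233,95)),('p_c',(403,363),(258,243)),('notch',(200,172),(368,118)),('tab',(88,330),(165,58)),('pivot',(85,262),(232,75)),('block',(403,490),(168,368))]:
  P,e=tri(T(*a),S(*b)); d=P-H; print(n,P.round(4),round(e,2),'r',round(np.hypot(d[0],d[1])*1e3,1),'ang',round(np.degrees(np.arctan2(d[1],d[0])),1))
# deck circle centre via image ellipse, z=.051
im=read_camera('top')
hsv=cv2.cvtColor(im,cv2.COLOR_RGB2HSV);g=cv2.cvtColor(im,cv2.COLOR_RGB2GRAY)
m=((g>190)).astype('uint8');m[:160]=0;m[262:]=0;m[:,:272]=0;m[:,:]=m
m[:,372:]=0
c=max(cv2.findContours(m,cv2.RETR_EXTERNAL,cv2.CHAIN_APPROX_NONE)[0],key=cv2.contourArea)
W=at_z('top',c[:,0].astype(float),.051)[:,:2]
f=lambda p:np.hypot(W[:,0]-p[0],W[:,1]-p[1])-p[2]
r=least_squares(f,[.53,-.16,.08],loss='soft_l1',f_scale=.001);print('deck',r.x)
E
```

```text
hub [ 0.5379 -0.1472  0.0806] 0.33403653196285177
p_a [ 0.575  -0.1608  0.0915] 0.32 r 39.5 ang -20.2
p_b [ 0.5316 -0.1098  0.0928] 0.31 r 37.9 ang 99.5
p_c [ 0.5095 -0.1724  0.093 ] 0.15 r 38.0 ang -138.3
notch [ 0.5771 -0.1146  0.067 ] 0.5 r 51.0 ang 39.7
tab [ 0.5232 -0.076   0.0843] 0.43 r 72.7 ang 101.6
pivot [ 0.5475 -0.0763  0.0668] 0.35 r 71.5 ang 82.3
block [ 0.4748 -0.1761  0.0559] 0.78 r 69.4 ang -155.4
deck [ 0.53622649 -0.15146319  0.07445807]
```

Plate geometry: the posts sit at about −20°, 100° and 220°, the notch at 40° and the pin at about −156°. With the gripper centred on the hub and opened to 58 mm, the fingers stir at the posts' radius. I'll turn clockwise by about 197°.

Emit:
step_arm:
  commands:
    - {"translation": [-14, -13.5, 0], "roll": 0}
    - {"translation": [-28, -27, 0], "roll": 0}
    - {"translation": [-28, -27, 0], "roll": 0}
    - {"translation": [-28, -27, 0], "roll": 0}
    - {"translation": [-28, -27, 0], "roll": 0}
    - {"translation": [-28, -27, 0], "roll": 0}
    - {"translation": [-28, -27, 0], "roll": 0}
    - {"translation": [-28, -27, 0], "roll": 0}
    - {"translation": [-28, -27, 0], "roll": 0}
    - {"translation": [-28, -27, 0], "roll": 0}
    - {"translation": [-28, -27, 0], "roll": 0}
    - {"translation": [-28, -27, 0], "roll": 0}
    - {"translation": [-28, -27, 0], "roll": 0}
    - {"translation": [-28, -27, 0], "roll": 0}
    - {"translation": [-28, -27, 0], "roll": 0}
    - {"translation": [-28, -27, 0], "roll": 0}
    - {"translation": [-28, -27, 0], "roll": 0}
    - {"translation": [-28, -27, 0], "roll": 0}
    - {"translation": [-28, -27, 0], "roll": 0}
    - {"translation": [-28, -27, 0], "roll": 0}
  fingers: 0.63

```text
time: 3.02
tool_pos: [0.5308, -0.1325, 0.2267]
tool_rot: [3.141, 0.0, 2.902]
contact_force: [0.9, 0.9, 0.2]
opening: 0.0578
grip_force: 0.0
```

Emit:
step_arm:
  commands:
    - {"translation": [-5.2, -6.2, 20], "roll": 0}
    - {"translation": [-5.2, -6.2, 30], "roll": 0}
    - {"translation": [0, 0, 30], "roll": 0.105}
    - {"translation": [0, 0, 25], "roll": 0}
    - {"translation": [0, 0, 0], "roll": 0}
    - {"translation": [0, 0, 0], "roll": 0}

```text
time: 3.52
tool_pos: [0.5368, -0.1449, 0.1211]
tool_rot: [3.141, -0.003, 2.798]
contact_force: [0.1, -1.0, -0.2]
opening: 0.0579
grip_force: 0.0
```

```bash
python3 - <<'E'
from h import *
s=observe();print(s['time'],s['tool_pos'],s['tool_rot'])
a=read_camera('top')[150:270,262:397];b=read_camera('side')[190:310,245:380]
im=np.hstack([a,b]);im=cv2.resize(im,None,fx=2.96,fy=2.96,interpolation=cv2.INTER_CUBIC);im=cv2.resize(im,(799,355));cv2.imwrite('pics/ab1.png',im[...,::-1])
E
```

```text
3.5167 [ 0.53676348 -0.14487634  0.12109926] [ 3.14134385e+00 -2.71901342e-03  2.79834869e+00]
```

View pics/ab1.png

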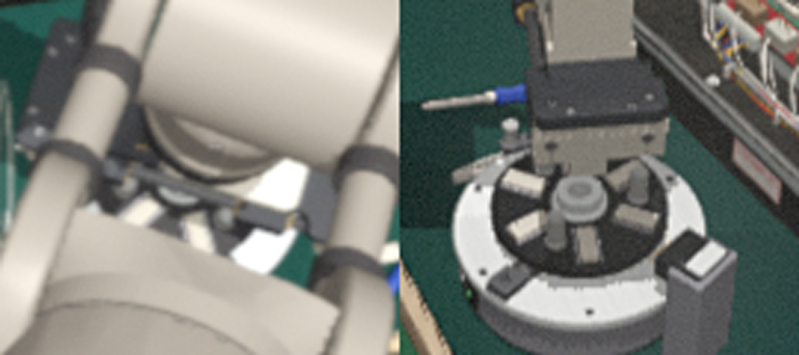

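```bash
python3 - <<'E'
from h import *
t=np.array(observe()['tool_pos']);d=.0385*np.array([.34,.94,0])
P=np.array([t-d,t+d,t,t+[0,0,.066],t-d+[0,0,.066]])
print(((proj('side',P)-[245,190])*2.96+[400,0]).round())
E
```

```text
[[586. 180.]
 [571.  96.]
 [579. 137.]
 [580.  57.]
 [588.  99.]]
```

Emit:
step_arm:
  commands:
    - {"translation": [-1.7, -1.6, 10], "roll": 0}
    - {"translation": [0, 0, 10], "roll": 0}
    - {"translation": [0, 0, 9], "roll": 0}
    - {"translation": [0, 0, 5], "roll": 0}
    - {"translation": [0, 0, 4], "roll": 0}
    - {"translation": [0, 0, 0], "roll": 0}

```text
time: 4.12
tool_pos: [0.5378, -0.1469, 0.0826]
tool_rot: [3.141, -0.002, 2.798]
contact_force: [-0.2, -0.0, 0.3]
opening: 0.0575
grip_force: 0.0
```

Emit:
step_arm:
  commands:
    - {"translation": [0, 0, 0], "roll": 0.04}
    - {"translation": [0, 0, 0], "roll": 0.04}
    - {"translation": [0, 0, 0], "roll": 0.06}
    - {"translation": [0, 0, 0], "roll": 0.08}
    - {"translation": [0, 0, 0], "roll": 0.08}
    - {"translation": [0, 0, 0], "roll": 0.08}
    - {"translation": [0, 0, 0], "roll": 0.08}
    - {"translation": [0, 0, 0], "roll": 0.08}
    - {"translation": [0, 0, 0], "roll": 0.08}
    - {"translation": [0, 0, 0], "roll": 0.08}
    - {"translation": [0, 0, 0], "roll": 0.08}
    - {"translation": [0, 0, 0], "roll": 0.08}
    - {"translation": [0, 0, 0], "roll": 0.08}
    - {"translation": [0, 0, 0], "roll": 0.08}
    - {"translation": [0, 0, 0], "roll": 0.08}
    - {"translation": [0, 0, 0], "roll": 0.08}
    - {"translation": [0, 0, 0], "roll": 0.08}
    - {"translation": [0, 0, 0], "roll": 0.08}
    - {"translation": [0, 0, 0], "roll": 0.08}
    - {"translation": [0, 0, 0], "roll": 0.08}

```text
time: 5.78
tool_pos: [0.54, -0.1488, 0.0845]
tool_rot: [3.137, 0.002, 1.294]
contact_force: [2.8, -5.2, -1.3]
opening: 0.0577
grip_force: 2.5
```

Emit:
step_arm:
  commands:
    - {"translation": [0, 0, 0], "roll": 0.1}
    - {"translation": [0, 0, 0], "roll": 0.1}
    - {"translation": [0, 0, 0], "roll": 0.1}
    - {"translation": [0, 0, 0], "roll": 0.1}
    - {"translation": [0, 0, 0], "roll": 0.1}
    - {"translation": [0, 0, 0], "roll": 0.1}
    - {"translation": [0, 0, 0], "roll": 0.1}
    - {"translation": [0, 0, 0], "roll": 0.1}
    - {"translation": [0, 0, 0], "roll": 0.1}
    - {"translation": [0, 0, 0], "roll": 0.1}
    - {"translation": [0, 0, 0], "roll": 0.1}
    - {"translation": [0, 0, 0], "roll": 0.1}
    - {"translation": [0, 0, 0], "roll": 0.1}
    - {"translation": [0, 0, 0], "roll": 0.1}
    - {"translation": [0, 0, 0], "roll": 0.1}
    - {"translation": [0, 0, 0], "roll": 0.1}
    - {"translation": [0, 0, 0], "roll": 0.1}
    - {"translation": [0, 0, 0], "roll": 0.1}
    - {"translation": [0, 0, 0], "roll": 0.09}
    - {"translation": [0, 0, 0], "roll": 0}

```text
time: 7.45
tool_pos: [0.5383, -0.1472, 0.0839]
tool_rot: [3.142, 0.0, -0.595]
contact_force: [-0.4, 0.3, 0.3]
opening: 0.0582
grip_force: 0.0
```

```bash
python3 - <<'E'
from h import *
s=observe();print(s['time'],s['tool_pos'],s['tool_rot'],s['qpos'],s['contact_force'])
save('side','side3.png',(255,222,365,316),6)
E
```

```text
7.45 [ 0.53827202 -0.14715773  0.08387029] [ 3.14156364e+00  1.12172280e-04 -5.95281205e-01] [-4.04206606e-01  5.51488852e-01  1.61716983e+00 -8.68944354e-06
  9.73049615e-01  1.76187581e+00] [-0.36550226  0.27315481  0.27714842]
```

View pics/side3.png

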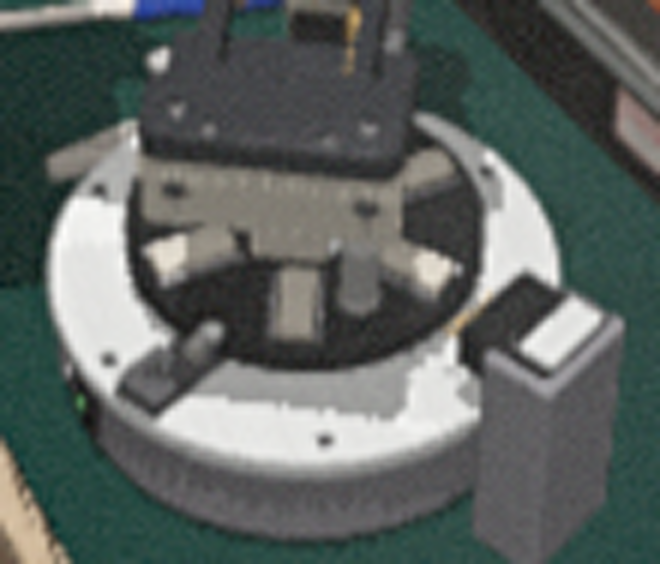

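The side crop shows the pin nose at about (208,330) inside the notch gap at the rim, and a post at (362,245). I'll work out the angle from that post.

```bash
python3 - <<'E'
from h import *
H=np.array([.5379,-.1472])
for v in (243,248):
  P=at_z('side',[S(362,v)],.0925)[0];d=P[:2]-H;print(np.hypot(*d),np.degrees(np.arctan2(d[1],d[0])))
R,h=.053,.0665
for a in (-160,-157,-154,-151,-148):
  an=np.radians(a);p=proj('side',[[H[0]+R*np.cos(an),H[1]+R*np.sin(an),.058],[H[0]+.058*np.cos(an),H[1]+.058*np.sin(an),.0685]]);print(a,((p-[254.58,221.58])*6).round())
E
```

```text
0.03864310723218239 -89.69751131408121
0.04051905577234455 -91.09167127431994
-160 [[187. 327.]
 [176. 313.]]
-157 [[194. 332.]
 [183. 318.]]
-154 [[201. 336.]
 [190. 322.]]
-151 [[208. 340.]
 [198. 327.]]
-148 [[215. 344.]
 [206. 331.]]
```

Emit:
step_arm:
  commands:
    - {"translation": [0, 0, 0], "roll": -0.05}
    - {"translation": [0, 0, 0], "roll": 0}
    - {"translation": [0, 0, -15], "roll": 0}
    - {"translation": [0, 0, -30], "roll": 0}
    - {"translation": [0, 0, -25], "roll": 0}
    - {"translation": [-16, -26, 0], "roll": 0}
    - {"translation": [-16, -26, 0], "roll": 0}
    - {"translation": [-16, -26, 0], "roll": 0}
    - {"translation": [-16, -26, 0], "roll": 0}
    - {"translation": [-16, -26, 0], "roll": 0}
    - {"translation": [-16, -26, 0], "roll": 0}
    - {"translation": [-16, -26, 0], "roll": 0}
    - {"translation": [-16, -26, 0], "roll": 0}
    - {"translation": [0, 0, 0], "roll": 0}

```text
time: 8.67
tool_pos: [0.5357, 0.1018, 0.154]
tool_rot: [-3.14, 0.0, -0.537]
contact_force: [-0.0, 0.4, -0.2]
opening: 0.058
grip_force: 0.0
```

```bash
python3 - <<'E'
from h import *
s=observe();print(s['time'],s['tool_pos'],s['tool_rot'])
a=read_camera('top')[172:255,278:358];b=read_camera('side')[222:305,258:338]
im=cv2.resize(np.hstack([a,b]),None,fx=5,fy=5,interpolation=cv2.INTER_CUBIC);print(im.shape);cv2.imwrite('pics/ab2.png',im[...,::-1])
E
```

```text
8.6667 [0.53573139 0.10180645 0.15397706] [-3.13958495e+00  4.00718757e-04 -5.37147640e-01]
(415, 800, 3)
```

View pics/ab2.png

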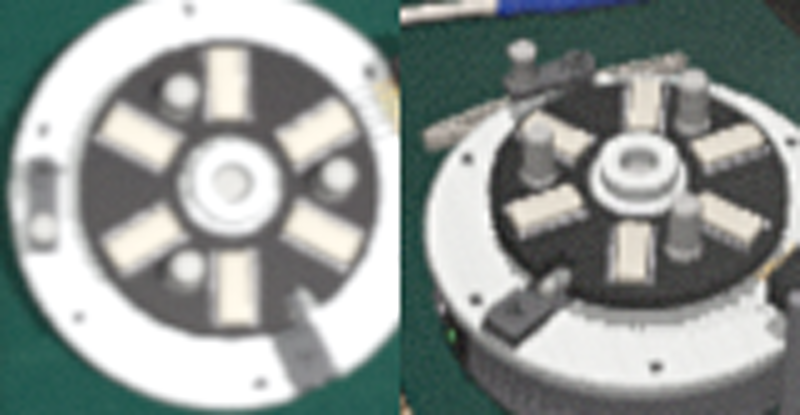

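The top half shows the hub at (232,183), posts at (181,93), (338,177) and (187,269), the notch with the pin nose near (303,297), and the block at (305,360). The side half shows posts at (694,78), (540,128) and (687,203).

```bash
python3 - <<'E'
from h import *
t=lambda u,v:(278+u/5-.4,172+v/5-.4)
s=lambda u,v:(258+(u-400)/5-.4,222+v/5-.4)
H,e=tri(t(232,182),s(637,158));print(H,e)
Ps=[tri(t(*a),s(*b))[0] for a,b in [((181,92),(694,78)),((338,176),(687,203)),((187,267),(540,128))]]
C=np.mean(Ps,0);print('C',C)
for P in Ps:
  for c in (H,C):
    d=P-c;print(P.round(4),round(np.hypot(d[0],d[1])*1e3,1),round(np.degrees(np.arctan2(d[1],d[0])),1))
# notch edges / block at true-ish z (apparent -3.5mm)
for n,uv,z in [('notch',(303,300),.0685),('blk outer mid',(310,383),.058),('blk inner',(296,340),.058),('pivot',(42,170),.0665),('pin',(302,297),.058)]:
  d=at_z('top',[t(*uv)],z)[0]-C;print(n,round(np.hypot(d[0],d[1])*1e3,1),round(np.degrees(np.arctan2(d[1],d[0])),1))
E
python3 - <<'E'
import cv2,sys
sys.path.insert(0,'.')
from h import *
a=read_camera('top')[215:252,318:354];a=cv2.resize(a,None,fx=10,fy=10,interpolation=cv2.INTER_CUBIC)
b=read_camera('side')[268:305,268:304];b=cv2.resize(b,None,fx=10,fy=10,interpolation=cv2.INTER_CUBIC)
cv2.imwrite('pics/z.png',np.hstack([a,b])[...,::-1])
E
```

```text
[ 0.53789712 -0.147581    0.08114404] 0.3579076111812469
C [ 0.53826485 -0.14780121  0.09311873]
[ 0.5712 -0.129   0.0932] 38.1 29.2
[ 0.5712 -0.129   0.0932] 37.9 29.8
[ 0.5381 -0.186   0.0923] 38.4 -89.7
[ 0.5381 -0.186   0.0923] 38.2 -90.2
[ 0.5055 -0.1284  0.0938] 37.6 149.4
[ 0.5055 -0.1284  0.0938] 38.0 149.4
notch 51.0 -149.1
blk outer mid 79.9 -158.9
blk inner 62.9 -157.4
pivot 71.4 82.6
pin 49.8 -146.8
```

View pics/z.png

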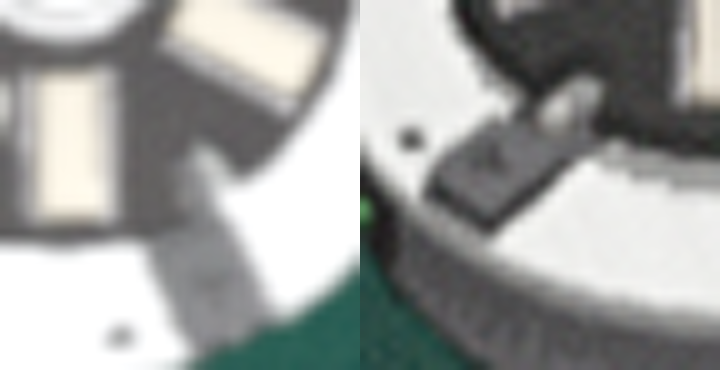

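Emit:
step_arm:
  commands:
    - {"translation": [16.2, 26.6, 0], "roll": 0}
    - {"translation": [16.2, 26.6, 0], "roll": 0}
    - {"translation": [16.2, 26.6, 0], "roll": 0}
    - {"translation": [16.2, 26.6, 0], "roll": 0}
    - {"translation": [16.2, 26.6, 0], "roll": 0}
    - {"translation": [16.2, 26.6, 0], "roll": 0}
    - {"translation": [16.2, 26.6, 0], "roll": 0}
    - {"translation": [16.2, 26.6, 0], "roll": 0}
    - {"translation": [0, 0, 15], "roll": -0.045}
    - {"translation": [0, 0, 20], "roll": 0}
    - {"translation": [0, 0, 0], "roll": 0}
    - {"translation": [0, 0, 0], "roll": 0}

```text
time: 9.87
tool_pos: [0.5362, -0.1531, 0.1181]
tool_rot: [3.141, 0.003, -0.499]
contact_force: [-0.8, 0.1, 0.2]
opening: 0.0577
grip_force: 0.0
```

Emit:
step_arm:
  commands:
    - {"translation": [-1, -6, 0], "roll": 0}
    - {"translation": [0, 0, 0], "roll": 0}
    - {"translation": [0, 0, 0], "roll": 0}

```text
time: 10.12
tool_pos: [0.5399, -0.146, 0.1198]
tool_rot: [-3.141, -0.002, -0.496]
contact_force: [-0.1, -0.5, -0.7]
opening: 0.0577
grip_force: 0.0
```

Emit:
step_arm:
  commands:
    - {"translation": [-1, 1, 9], "roll": 0}
    - {"translation": [0, 0, 9], "roll": 0}
    - {"translation": [0, 0, 9], "roll": 0}
    - {"translation": [0, 0, 6], "roll": 0}
    - {"translation": [0, 0, 3], "roll": 0}
    - {"translation": [0, 0, 0], "roll": 0}
    - {"translation": [0, 0, 0], "roll": 0}

```text
time: 10.7
tool_pos: [0.5379, -0.1468, 0.0824]
tool_rot: [-3.142, 0.0, -0.497]
contact_force: [0.5, 0.2, 0.5]
opening: 0.0576
grip_force: 0.0
```

Emit:
step_arm:
  commands:
    - {"translation": [0, 0, 0], "roll": 0.04}
    - {"translation": [0, 0, 0], "roll": 0.04}
    - {"translation": [0, 0, 0], "roll": 0.04}
    - {"translation": [0, 0, 0], "roll": 0.04}
    - {"translation": [0, 0, 0], "roll": 0.04}
    - {"translation": [0, 0, 0], "roll": 0.015}
    - {"translation": [0, 0, 0], "roll": 0}
    - {"translation": [0, 0, 0], "roll": 0}
    - {"translation": [0, 0, 0], "roll": 0}

```text
time: 11.45
tool_pos: [0.538, -0.1468, 0.0829]
tool_rot: [-3.141, -0.0, -0.711]
contact_force: [-0.9, 0.3, 0.4]
opening: 0.0579
grip_force: 0.4
```

Emit:
step_arm:
  commands:
    - {"translation": [0, 0, 0], "roll": -0.08}
    - {"translation": [0, 0, 0], "roll": 0}
    - {"translation": [0, 0, -10], "roll": 0}
    - {"translation": [0, 0, -15], "roll": 0}
    - {"translation": [0, 0, -5], "roll": 0}
    - {"translation": [0, 0, 0], "roll": 0}

```text
time: 11.95
tool_pos: [0.539, -0.1473, 0.1146]
tool_rot: [-3.141, -0.004, -0.633]
contact_force: [0.8, -0.5, -0.4]
opening: 0.058
grip_force: 0.0
```

Emit:
step_arm:
  commands:
    - {"translation": [0, 0, 0], "roll": 0}
    - {"translation": [0, 0, 0], "roll": 0}
    - {"translation": [0, 0, 0], "roll": 0}
    - {"translation": [0, 0, 0], "roll": 0}
    - {"translation": [0, 0, 0], "roll": 0}
    - {"translation": [0, 0, 0], "roll": 0}
  fingers: 0

```text
time: 12.45
tool_pos: [0.5378, -0.1467, 0.1124]
tool_rot: [3.142, 0.001, -0.632]
contact_force: [0.3, 0.5, 0.1]
opening: 0.0225
grip_force: 0.0
```

Emit:
step_arm:
  commands:
    - {"translation": [0, 0, 10], "roll": 0}
    - {"translation": [0, 0, 10], "roll": 0}
    - {"translation": [0, 0, 5], "roll": 0}
    - {"translation": [0, 0, 3], "roll": 0}
    - {"translation": [0, 0, 2], "roll": 0}
    - {"translation": [0, 0, 2], "roll": 0}
    - {"translation": [0, 0, 0], "roll": 0}

```text
time: 13.03
tool_pos: [0.5374, -0.1465, 0.0804]
tool_rot: [3.141, 0.001, -0.632]
contact_force: [-0.5, -0.4, 0.2]
opening: 0.0006
grip_force: 0.0
```

Emit:
step_arm:
  commands:
    - {"translation": [0, 0, 1.5], "roll": 0}
    - {"translation": [0, 0, 1.5], "roll": 0}

```text
time: 13.2
tool_pos: [0.5377, -0.1466, 0.078]
tool_rot: [3.142, 0.0, -0.632]
contact_force: [-3.6, 1.3, 6.5]
opening: 0.0008
grip_force: 3.2
```

Emit:
step_arm:
  commands:
    - {"translation": [0, 0, 1.5], "roll": 0}
    - {"translation": [0, 0, 1.5], "roll": 0}

```text
time: 13.37
tool_pos: [0.5377, -0.1466, 0.0751]
tool_rot: [-3.142, 0.0, -0.632]
contact_force: [-4.0, 2.3, 19.1]
opening: 0.0003
grip_force: 10.4
```

Emit:
step_arm:
  commands:
    - {"translation": [0, 0, 1], "roll": 0}
    - {"translation": [0, 0, 0], "roll": 0}
    - {"translation": [0, 0, 0], "roll": 0}

```text
time: 13.62
tool_pos: [0.5377, -0.1466, 0.0751]
tool_rot: [-3.141, -0.0, -0.632]
contact_force: [-5.4, 2.3, 13.4]
opening: 0.0005
grip_force: 7.1
```

Emit:
step_arm:
  commands:
    - {"translation": [0, 0, 1], "roll": 0}
    - {"translation": [0, 0, 0], "roll": 0}
    - {"translation": [0, 0, 0], "roll": 0}

```text
time: 13.87
tool_pos: [0.5378, -0.1467, 0.075]
tool_rot: [-3.141, -0.001, -0.632]
contact_force: [-8.0, 3.1, 21.1]
opening: 0.0004
grip_force: 10.6
```

The hub stopped hard at z = 0.075, which matches the stated fully-home height. Next I rise and go behind the latch tab.

Emit:
step_arm:
  commands:
    - {"translation": [0, 0, -5], "roll": 0}
    - {"translation": [0, 0, -15], "roll": 0}
    - {"translation": [0, 0, -20], "roll": 0}
    - {"translation": [0, 0, -15], "roll": 0}
    - {"translation": [-13.2, -14.3, 0], "roll": 0}
    - {"translation": [-13.2, -14.3, 0], "roll": 0}
    - {"translation": [-13.2, -14.3, 0], "roll": 0}
    - {"translation": [-13.2, -14.3, 0], "roll": 0}
    - {"translation": [-13, -14.5, 0], "roll": 0}
    - {"translation": [0, 0, 0], "roll": 0.1}
    - {"translation": [0, 0, 0], "roll": 0.1}
    - {"translation": [0, 0, 0], "roll": 0.1}
    - {"translation": [0, 0, 0], "roll": 0.1}
    - {"translation": [0, 0, 0], "roll": 0.1}
    - {"translation": [0, 0, 0], "roll": 0.1}
    - {"translation": [0, 0, 0], "roll": 0.1}
    - {"translation": [0, 0, 0], "roll": 0.1}
    - {"translation": [0, 0, 0], "roll": 0}
    - {"translation": [0, 0, 0], "roll": 0}

```text
time: 15.45
tool_pos: [0.5273, -0.0501, 0.1275]
tool_rot: [-3.141, 0.0, -1.429]
contact_force: [-0.8, -0.8, -0.3]
opening: -0.0001
grip_force: 0.0
```

```bash
python3 - <<'E'
from h import *
s=observe();print(s['time'],s['tool_pos'],s['tool_rot'],s['qpos'])
a=read_camera('top')[172:255,275:365];b=read_camera('side')[212:295,255:345]
im=cv2.resize(np.hstack([a,b]),None,fx=4.44,fy=4.44,interpolation=cv2.INTER_CUBIC);print(im.shape);cv2.imwrite('pics/ab3.png',im[...,::-1])
E
```

```text
15.45 [ 0.52729534 -0.05006541  0.12753748] [-3.14144218e+00  4.77552429e-05 -1.42929613e+00] [-2.39471182e-01  4.51132397e-01  1.65235485e+00  1.16417482e-04
  1.03798348e+00  2.76056215e+00]
(369, 799, 3)
```

View pics/ab3.png

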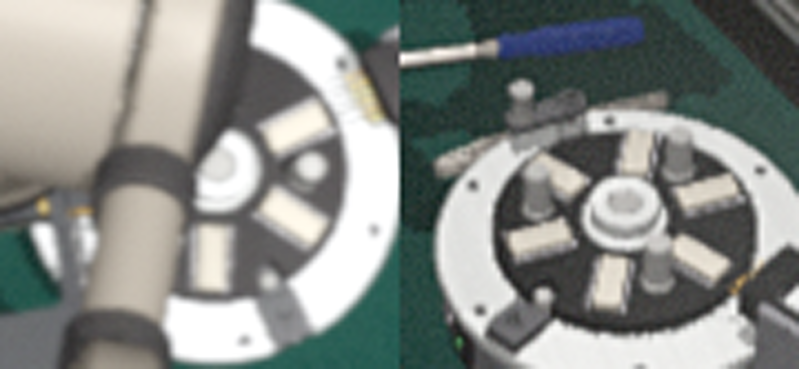

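The plate is home: the spindle is flush and the pin nose stands in the notch at (545,297). The tab is at (520,90) in the side half. I'll check where the tool projects.

```bash
python3 - <<'E'
from h import *
t=np.array(observe()['tool_pos'])
print(((proj('side',[t,[.523,-.076,.085],[.547,-.077,.067],t+[0,0,.066]])-[255,212])*4.44+[400,0]).round())
# tab from top1/side now
P,e=tri(T(88,330),(255+(520-400)/4.44-.4,212+87/4.44-.4));print(P,e)
E
```

```text
[[ 504.  -25.]
 [ 522.   84.]
 [ 571.   99.]
 [ 501. -144.]]
[ 0.52277712 -0.07587004  0.0846066 ] 0.6502969497314552
```

Emit:
step_arm:
  commands:
    - {"translation": [0, 0, 15], "roll": 0}
    - {"translation": [0, 0, 15], "roll": 0}
    - {"translation": [0, 0, 12], "roll": 0}
    - {"translation": [0, 0, 8], "roll": 0}
    - {"translation": [0, 0, 0], "roll": 0}
    - {"translation": [0, 0, 0], "roll": 0}

```text
time: 16.05
tool_pos: [0.5272, -0.05, 0.0776]
tool_rot: [3.141, 0.0, -1.431]
contact_force: [0.6, 0.1, -0.9]
opening: 0.0003
grip_force: 0.0
```

Emit:
step_arm:
  commands:
    - {"translation": [4, 0, 0], "roll": 0}
    - {"translation": [4, 0, 0], "roll": 0}
    - {"translation": [3, 0, 0], "roll": 0}
    - {"translation": [2, 1.4, 0], "roll": -0.1}
    - {"translation": [2, 1.4, 0], "roll": -0.1}
    - {"translation": [2, 1.4, 0], "roll": -0.1}
    - {"translation": [0, 0, 0], "roll": 0}

```text
time: 16.63
tool_pos: [0.5258, -0.0682, 0.078]
tool_rot: [3.141, 0.0, -1.129]
contact_force: [-0.1, 0.1, -0.1]
opening: 0.0005
grip_force: 0.3
```

Emit:
step_arm:
  commands:
    - {"translation": [2, 1.4, 0], "roll": -0.1}
    - {"translation": [2, 1.4, 0], "roll": -0.1}
    - {"translation": [2, 1.4, 0], "roll": -0.1}
    - {"translation": [2, 1.4, 0], "roll": -0.1}
    - {"translation": [2, 1.4, 0], "roll": -0.1}
    - {"translation": [2, 1.4, 0], "roll": -0.1}
    - {"translation": [0, 0, 0], "roll": 0}
    - {"translation": [0, 0, 0], "roll": 0}

```text
time: 17.3
tool_pos: [0.5274, -0.0824, 0.0779]
tool_rot: [-3.141, -0.001, -0.538]
contact_force: [-0.3, 0.1, -0.4]
opening: 0.0002
grip_force: 0.2
```

Emit:
step_arm:
  commands:
    - {"translation": [2, 2, 0], "roll": -0.1}
    - {"translation": [2, 2, 0], "roll": -0.1}
    - {"translation": [2, 2, 0], "roll": -0.1}
    - {"translation": [2, 2, 0], "roll": -0.1}
    - {"translation": [0.5, 0.5, 0], "roll": -0.03}
    - {"translation": [0, 0, 0], "roll": 0}
    - {"translation": [0, 0, 0], "roll": 0}

```text
time: 17.88
tool_pos: [0.529, -0.0911, 0.0773]
tool_rot: [-3.139, 0.007, -0.107]
contact_force: [-8.7, 6.4, 6.6]
opening: 0.0007
grip_force: 5.2
```

Emit:
step_arm:
  commands:
    - {"translation": [1, 0, 0], "roll": 0}
    - {"translation": [0, 0, 0], "roll": 0}
    - {"translation": [0, 0, 0], "roll": 0}

```text
time: 18.13
tool_pos: [0.5292, -0.091, 0.0773]
tool_rot: [-3.139, 0.009, -0.107]
contact_force: [-12.3, 6.0, 8.4]
opening: 0.0005
grip_force: 6.6
```

Emit:
step_arm:
  commands:
    - {"translation": [1, 0, 0], "roll": 0}
    - {"translation": [0, 0, 0], "roll": 0}
    - {"translation": [0, 0, 0], "roll": 0}

```text
time: 18.38
tool_pos: [0.5293, -0.091, 0.0772]
tool_rot: [-3.139, 0.011, -0.107]
contact_force: [-15.3, 5.9, 11.0]
opening: 0.0
grip_force: 7.9
```

Emit:
step_arm:
  commands:
    - {"translation": [-3, 0, 0], "roll": 0}
    - {"translation": [-3, 0, 0], "roll": 0}
    - {"translation": [0, 0, 0], "roll": 0}
    - {"translation": [0, 0, -10], "roll": 0}
    - {"translation": [0, 0, -25], "roll": 0}
    - {"translation": [0, 0, -30], "roll": 0}
    - {"translation": [0, -25, -10], "roll": 0}
    - {"translation": [0, -30, 0], "roll": 0}
    - {"translation": [0, -30, 0], "roll": 0}
    - {"translation": [0, -30, 0], "roll": 0}
    - {"translation": [0, -30, 0], "roll": 0}
    - {"translation": [0, -30, 0], "roll": 0}
    - {"translation": [0, -30, 0], "roll": 0}
    - {"translation": [0, 0, 0], "roll": 0}
    - {"translation": [0, 0, 0], "roll": 0}

```text
time: 19.63
tool_pos: [0.5495, 0.1126, 0.1535]
tool_rot: [-3.141, -0.002, -0.1]
contact_force: [0.1, -0.4, -0.2]
opening: 0.0002
grip_force: 0.0
```

```bash
python3 - <<'E'
from h import *
s=observe();print(s['time'],s['tool_pos'],s['contact_force'])
a=read_camera('top')[172:255,275:365];b=read_camera('side')[212:295,255:345]
im=cv2.resize(np.hstack([a,b]),None,fx=4.44,fy=4.44,interpolation=cv2.INTER_CUBIC);cv2.imwrite('pics/ab4.png',im[...,::-1])
E
```

```text
19.6333 [0.54951285 0.11264206 0.15349879] [ 0.14188776 -0.36591563 -0.17852149]
```

View pics/ab4.png

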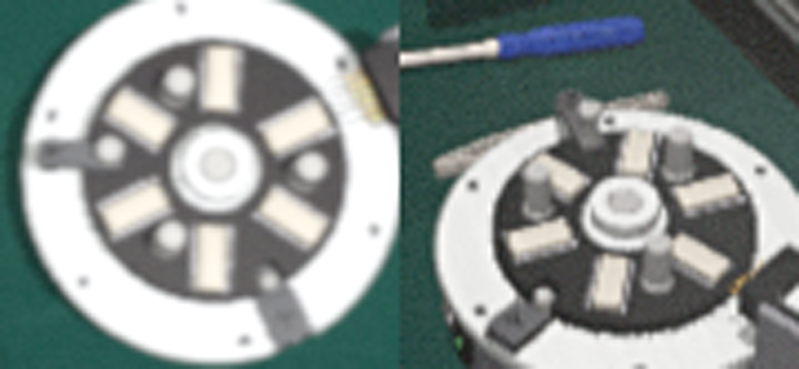

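The latch bar now runs from (45,153) to (110,150) across the rim towards the hub. The plate is down with the pin in the notch at (270,280), and the screwdriver and tweezers haven't moved in the side view.

```bash
python3 -c "
from cell import *
print(hand_in())"
```

```text
the job is handed in; nothing more can be done
None
```

The job is handed in at about 20 s: the plate was turned until its notch stood over the pin and pressed fully home, the latch was pushed in to its stop, and the arm was moved clear. The final pictures agree, but `hand_in()` gave no verdict.

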